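# Mark the softest print bed

### The arm

A 6-joint arm with a two-finger parallel gripper is mounted at the origin on the work surface. World frame = base frame: x ahead of the robot, y to its left, z up, the work surface at z = 0. Lengths are in m, angles in rad, forces in N, time in s.
With the tool pointing down it reaches from about 0.35 to 0.85 m from the base axis. Payload 8.1 kg.
Tool frame: the origin (TCP) lies between the finger pads; the fingertips stand 14 mm ahead of it and the grasp point (between the pads) lies 5 mm behind it (robot.tip_reach is the z of the fingertips in the tool frame, in m); z points along the fingers, y is the line along which they close (so a half turn about z gives the same grasp; the last joint's range is limited). The gripper opens to 93 mm and grips with 3 to 60 N. Pads are 15 mm wide; open, the fingers measure 128 mm over their backs; the gripper's body (75 mm by 188 mm) begins 65 mm behind the grasp point.
Start: joints at [1.081, 0.13, 1.488, -0, 1.523, -0.085], TCP at [0.236, 0.552, 0.233] pointing down, gripper open.
Joint ranges: [-2.96, 2.96], [-0.89, 2.26], [0.02, 2.5], [-1.34, 4.48], [0, 2.73], [-2.66, 2.66]. Speed limits (rad/s): [2.39, 2.39, 2.79, 3.14, 3.14, 3.14].

### API

Orientations are given as a rotation vector (axis times angle).
In Python, from plant import robot gives the robot as it stands. The module is installed in compiled form; this text tells all that it offers.
- The arm moves only by the shell command python3 -m handwheel 'ROWS' [FORCE]. ROWS is JSON, a list of rows, each a list of 7 numbers: the closure, from -1 (fully open) to 1 (shut), then the shift along the tool's x, y, z each as a share of 100 cm, from -1 to 1, then the turn, a rotation vector about the tool's x, y, z each as a share of 180 degrees, from -1 to 1. In form: [[grip, tx, ty, tz, rx, ry, rz], ...]. A call has 1 to 20 rows; each row is the pose to reach, as a shift and turn from the pose commanded when the call began, along the tool's axes at that moment, turning the shorter way round; what a row does not reach only later rows make up. A row lasts 1/8 s, in which the tool goes at most 62.5 mm and 10.7 degrees, less where a joint would pass 70% of its speed; a pose out of reach is approached as far as the arm can. A call with a number of a shift or a turn outside -1 to 1 is refused whole. A call with a gripper value outside its range is refused whole. The fingers move at their own pace and stop on an object; FORCE is the grip in N (left out, the last holds). Time passes only in rows, so rows that repeat a pose let the fingers close. It gives the time, the measured TCP pose, the force, the opening and the grip force at its end, in the units of the state.
- robot.read_state(): the state, without advancing time (a new reading comes with each control period).
- robot.read_camera(name): name is "side" or "top" or "wrist"; returns a dict with "frame" (400x640x3 uint8, red, green, blue), "fx", "fy", "cx", "cy" (pixels), "rvec" (rotation vector, rad) and "tvec" (3), from world to camera coordinates, as OpenCV has them; the wrist camera has in their place "T_tool_cam" (4x4, takes a point from camera to tool coordinates, whose origin is the TCP and whose axes are the flange's). Camera axes: x right, y down, z forward; pixel columns grow to the right and rows downward; lengths in m; the calibration is good to about 2 mm. A picture is of the moment at which its call begins: read the wrist's pose just before it. There is no depth.
- robot.close_job(): hands the job in; it is judged then, once.
Trained networks look in a picture, given as the dict that the camera call returned (one of the last four; its "shot" number tells which), for a name from the list of things; names that differ only in an ending like _2 or _b are one class to them, and where a whole thing is asked for, a point or a joint stands for the part that bears it (a point fixed in the world has none). Each returns a list of dicts, best first, with "conf" (0 to 1); they miss things now and then, are a little off and sometimes report something else, mostly with a low value. They report only what shows in the picture. A call takes as long as a camera call.
- robot.regions_of(picture, name): "mask" (400x640 bool, what is visible of it) and "rect" ([left, top, right, bottom] in pixels, round what is visible of it).
The state is a dict: "t": time; "q": joint angles; "dq": joint speeds; "joint_torque": joint torques, N m; "tool_pos": TCP position; "orientation": TCP orientation; "force": force on the tool from outside, world axes, zero at the start; "wrist_torque": the same for the moment, N m; "opening": finger opening in m; "gripper_force": force on a finger pad.
Only numpy, scipy, OpenCV 4.12 (cv2) and the standard library are available. Lean on these libraries where they do the work, as an engineer would, in place of code of your own. Each camera call takes 0.05 s, during which the arm holds its last target. There are 200 camera calls.

### The job

Before the next print run, press down each of the three sprung navy pads with your fingertips, one at a time from the robot's left to its right, to feel which is the softest. Then push the coral tag belonging to the softest pad fully down, leave the other two tags up, and move clear. Do not pick up anything or shift the jars, stamp, brushes and other things standing about.

Things in the scene. Friction and masses are not known exactly. Their poses are not given: they have to be found in the camera images.
- board: wooden jig board fixed to the table, 270 (x) x 320 (y) x 18 mm, origin at the centre of its underside; +x points away from the robot, +y to its left, turned up to 0.22 rad. On it at y = +100 (left), 0 and -100 mm (right) are three print beds alike to the eye: a grey base 150 x 86 x 20 mm, a navy pad, and nearer the robot that pad's coral tag
- pad_left (a point): fixed point where the top centre of the left navy pad is while up, 84 mm above the table; axes as the board's. Pad 66 x 66 x 14 mm on a coil spring; goes straight down up to 16 mm to a hard stop, springs back. All yield from about 1 N; at 6 N the stiffest is down about 4.5 mm, the next 9 mm, the softest 16 mm (its stop, met at 5 N). Which is which changes, unseen
- tag_left_top (a point): centre of the top face of the left pad's coral tag: a plate 26 (x) x 32 (y) x 6 mm on a stem over a black housing 28 x 34 mm, 90 mm nearer the robot (along the board's -x) than its pad's centre; top about 90 mm above the table when up, 78 mm when fully down
- tag_left (a joint): how far this tag is pushed down, m: 0 to 0.002 at the start (up), 0.012 fully down at its hard stop; slides under about 3 to 4 N and stays where it is left, so a tag once pushed cannot be raised
- pad_middle (a point): fixed point where the top centre of the middle navy pad is while up, 84 mm above the table; axes as the board's. Pad 66 x 66 x 14 mm on a coil spring; goes straight down up to 16 mm to a hard stop, springs back. All yield from about 1 N; at 6 N the stiffest is down about 4.5 mm, the next 9 mm, the softest 16 mm (its stop, met at 5 N). Which is which changes, unseen
- tag_middle_top (a point): centre of the top face of the middle pad's coral tag: a plate 26 (x) x 32 (y) x 6 mm on a stem over a black housing 28 x 34 mm, 90 mm nearer the robot (along the board's -x) than its pad's centre; top about 90 mm above the table when up, 78 mm when fully down
- tag_middle (a joint): how far this tag is pushed down, m: 0 to 0.002 at the start (up), 0.012 fully down at its hard stop; slides under about 3 to 4 N and stays where it is left, so a tag once pushed cannot be raised
- pad_right (a point): fixed point where the top centre of the right navy pad is while up, 84 mm above the table; axes as the board's. Pad 66 x 66 x 14 mm on a coil spring; goes straight down up to 16 mm to a hard stop, springs back. All yield from about 1 N; at 6 N the stiffest is down about 4.5 mm, the next 9 mm, the softest 16 mm (its stop, met at 5 N). Which is which changes, unseen
- tag_right_top (a point): centre of the top face of the right pad's coral tag: a plate 26 (x) x 32 (y) x 6 mm on a stem over a black housing 28 x 34 mm, 90 mm nearer the robot (along the board's -x) than its pad's centre; top about 90 mm above the table when up, 78 mm when fully down
- tag_right (a joint): how far this tag is pushed down, m: 0 to 0.002 at the start (up), 0.012 fully down at its hard stop; slides under about 3 to 4 N and stays where it is left, so a tag once pushed cannot be raised
- ink_jar: loose black ink jar, 42 mm across, 38 mm tall, on the board's far strip beyond the pads (origin at the middle of its underside); to be left alone
- stamp: loose wooden hand stamp with a knob, 40 x 50 mm foot, 54 mm tall, on the board's far strip (origin at the middle of its underside); to be left alone
- paint_jar: loose yellow paint jar, 56 mm across, 55 mm tall, left of the board (origin at the middle of its underside); to be left alone
- tape: loose roll of masking tape lying flat, 104 mm across, 24 mm tall, left of the board (origin at the middle of its underside); to be left alone
- brush: loose paint brush about 200 mm long lying right of the board (origin at the underside, near its middle); to be left alone
- knife: loose palette knife about 200 mm long lying right of the board (origin at the underside, near its middle); to be left alone
- water: loose clear water bottle, 64 mm across, 190 mm tall, standing at the right (origin at the middle of its underside); to be left alone

How it is judged:
By the outcome, as a careful person would: the job done as asked, in the order asked, and still so for the second after the job is handed in, with the robot touching nothing.
It also fails if it takes over 48 s, if anything falls off the work surface, if the arm or the gripper's body presses on something with over 40 N, if the wrist force passes 120 N, or if a joint passes its speed limit or range.

## Working session

There is one attempt and no reset: what is moved stays moved. The work goes in short steps, Python scripts to look and compute and a shell command to move; the robot and the scene stay as the last step left them, time stands still between calls to the robot, and variables do not carry over. Pictures are saved under pics/ and viewed, at most 10 in all, crops included, and the job is handed in when it is done.

```bash
mkdir -p pics
cat > h.py <<'E'
import numpy as np,cv2
from plant import robot
def cam(n):
    p=robot.read_camera(n); cv2.imwrite(f"pics/{n}_{p['shot']}.png",p['frame'][:,:,::-1]); return p
def ray(p,uv,z):
    R=cv2.Rodrigues(np.array(p['rvec'],float))[0];t=np.array(p['tvec'],float).ravel()
    d=R.T@np.array([(uv[0]-p['cx'])/p['fx'],(uv[1]-p['cy'])/p['fy'],1]);c=-R.T@t
    return c+d*(z-c[2])/d[2]
E
python3 - <<'E'
from h import *
s=robot.read_state();print(s['t'],s['tool_pos'],s['orientation'],s['force'])
for n in ('top','side'):
    p=cam(n);print(n,p['shot'])
    for nm in ('tag_left_top','tag_left','pad_left','board'):
        try:
            for r in robot.regions_of(p,nm):
                v,u=np.nonzero(r['mask']);print(nm,round(r['conf'],2),r['rect'],u.mean().round(1),v.mean().round(1),ray(p,(u.mean(),v.mean()),.09).round(4))
        except Exception as e: print(nm,e)
E
ls pics
```

```text
0.0 [0.23600975 0.55102847 0.23158406] [-6.31399413e-01 -3.07692651e+00  2.78717031e-03] [ 0.4706833  -0.03086493  0.46698544]
top 1
tag_left_top 0.67 [217.5, 245.2, 228.2, 258.7] 222.6 253.3 [0.433  0.1562 0.09  ]
tag_left 0.45 [215.3, 248.8, 230.7, 261.4] 223.3 253.4 [0.4329 0.1545 0.09  ]
tag_left 0.24 [193.8, 153.9, 334.8, 278.4] 263.5 220.8 [0.5084 0.0599 0.09  ]
pad_left 0.75 [190.4, 155.2, 336.4, 280.0] 263.1 220.2 [0.51   0.0609 0.09  ]
board 0.8 [193.6, 153.2, 336.1, 279.3] 263.5 220.5 [0.5092 0.06   0.09  ]
board 0.4 [210.8, 172.7, 229.5, 189.2] 217.4 181.9 [0.6028 0.17   0.09  ]
side 2
tag_left_top 0.61 [328.1, 295.2, 345.1, 315.6] 335.4 303.6 [0.4292 0.155  0.09  ]
tag_left_top 0.26 [217.9, 318.1, 254.1, 355.5] 234.1 335.5 [0.5421 0.2935 0.09  ]
tag_left 0.55 [323.1, 294.3, 346.0, 316.2] 335.6 303.8 [0.4288 0.1551 0.09  ]
tag_left 0.41 [223.3, 189.3, 404.7, 364.9] 323.3 279.8 [0.4719 0.1274 0.09  ]
pad_left 0.6 [221.4, 190.2, 403.7, 364.4] 322.9 279.5 [0.4729 0.1274 0.09  ]
pad_left 0.47 [325.6, 178.8, 413.8, 220.2] 366.8 198.8 [ 0.496  -0.0794  0.09  ]
board 0.69 [222.3, 188.6, 405.0, 366.0] 322.9 279.6 [0.4727 0.1276 0.09  ]
side_2.png
top_1.png
```

Run:
```python
import cv2
a=cv2.imread('pics/top_1.png')[130:310,140:380];cv2.imwrite('pics/c1.png',cv2.resize(a,None,fx=3.3,fy=3.3,interpolation=2))
```

```text
(no output)
```

View pics/c1.png

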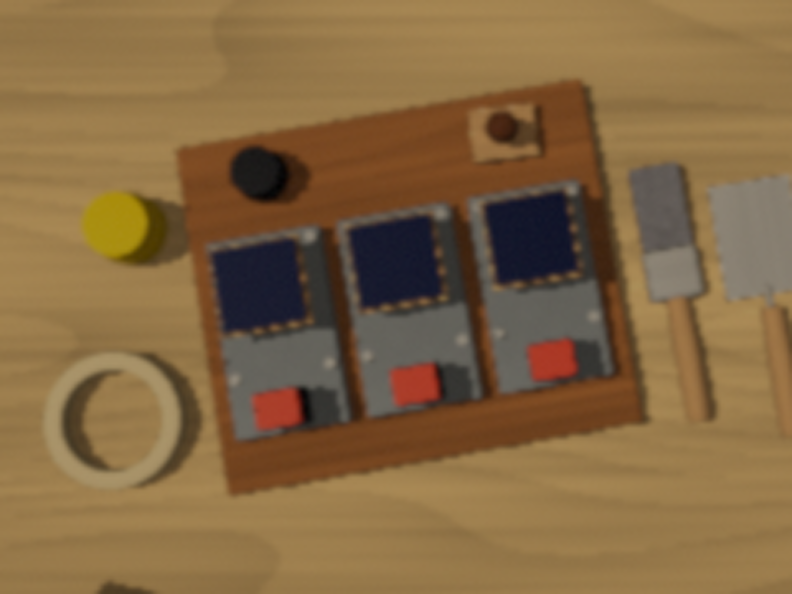

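View pics/side_2.png

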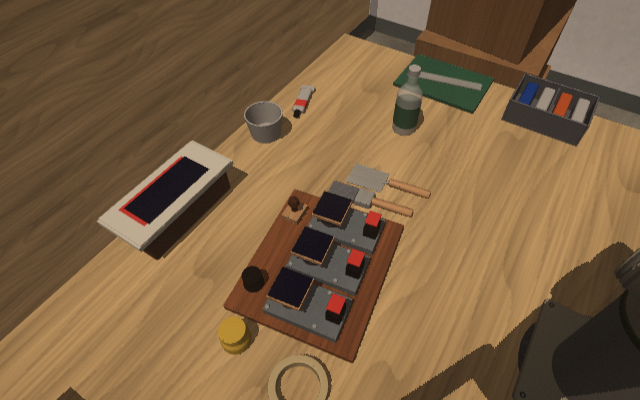

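The top crop shows three navy pads at about (261,285), (397,262) and (533,237), with their coral tags at (278,408), (415,384) and (552,359). The ink jar and stamp stand beyond the pads, and the side view agrees. Next I'll fit the pose by colour.

Run:
```python
from h import *
p=robot.read_camera('top');q=robot.read_camera('side')
def blobs(p,kind,box):
    f=cv2.cvtColor(p['frame'],cv2.COLOR_RGB2HSV).astype(int);h,s,v=f[...,0],f[...,1],f[...,2]
    m=((h<8)|(h>172))&(s>170)&(v>110) if kind=='tag' else (h>108)&(h<135)&(s>90)&(v<90)
    M=np.zeros(m.shape,np.uint8);l,t,r,b=box;M[t:b,l:r]=m[t:b,l:r]
    n,_,st,c=cv2.connectedComponentsWithStats(M);i=[k for k in range(1,n) if st[k,4]>40]
    return [(c[k].round(1),st[k].tolist()) for k in i]
P={}
for nm,c,box in(('top',p,(190,150,340,282)),('side',q,(222,185,406,366))):
  for k,z in(('tag',.089),('pad',.084)):
    for uv,st in blobs(c,k,box): print(nm,k,uv,st,ray(c,uv,z).round(4))
```

```text
top tag [307.3 238.8] [301, 233, 14, 12, 138] [ 0.4649 -0.0436  0.089 ]
top tag [265.7 246.1] [259, 241, 14, 11, 134] [0.4488 0.0548 0.089 ]
top tag [224.  253.5] [217, 248, 14, 12, 131] [0.4325 0.1531 0.089 ]
top pad [300.5 201.4] [288, 189, 26, 26, 521] [ 0.5543 -0.0281  0.084 ]
top pad [259.5 208.7] [247, 196, 26, 26, 525] [0.5378 0.07   0.084 ]
top pad [218.2 215.9] [206, 203, 26, 26, 521] [0.5217 0.1686 0.084 ]
side tag [372.8 218.3] [365, 211, 16, 16, 162] [ 0.4617 -0.0425  0.089 ]
side tag [355.4 257.4] [347, 249, 18, 18, 201] [0.4462 0.0552 0.089 ]
side tag [335.5 303.4] [326, 294, 20, 20, 247] [0.4295 0.1542 0.089 ]
```

```bash
cat >> h.py <<'E'
from scipy.spatial.transform import Rotation as Ro
yaw=.166;c,s_=np.cos(yaw),np.sin(yaw);BX=np.array([c,s_,0]);BY=np.array([-s_,c,0])
PM=np.array([.5372,.0698,.084])
T={n:PM+k*.1*BY for n,k in(('L',1),('M',0),('R',-1))}
T.update({'t'+n:T[n]-.09*BX+[0,0,.006] for n in 'LMR'})
def go(name,tipz):
    s=robot.read_state();R=Ro.from_rotvec(s['orientation']);w=np.array([*T[name][:2],tipz+robot.tip_reach])
    Rd=Ro.from_matrix(np.c_[-BX,BY,[0,0,-1]])
    print(name,T[name].round(4),'shift',R.inv().apply(w-s['tool_pos']).round(4),'turn',((R.inv()*Rd).as_rotvec()/np.pi).round(4),'t',s['t'],'F',np.round(s['force'],2),'open',s['opening'],'q6',s['q'][5])
E
python3 -c "
from h import *
for n in T: print(n,T[n].round(4))
go('L',.11);print(robot.tip_reach)"
```

```text
L [0.5207 0.1684 0.084 ]
M [0.5372 0.0698 0.084 ]
R [ 0.5537 -0.0288  0.084 ]
tL [0.4319 0.1536 0.09  ]
tM [0.4484 0.0549 0.09  ]
tR [ 0.465  -0.0437  0.09  ]
L [0.5207 0.1684 0.084 ] shift [-0.4123 -0.2401  0.1087] turn [ 0.      0.     -0.1817] t 0.6 F [0.2  0.78 0.11] open 0.09314784714471246 q6 -0.08537195328793215
0.014
```

```bash
python3 -m handwheel '[[1,-0.412,-0.24,0,0,0,-0.182],[1,-0.412,-0.24,0,0,0,-0.182],[1,-0.412,-0.24,0,0,0,-0.182],[1,-0.412,-0.24,0,0,0,-0.182],[1,-0.412,-0.24,0,0,0,-0.182],[1,-0.412,-0.24,0,0,0,-0.182],[1,-0.412,-0.24,0,0,0,-0.182],[1,-0.412,-0.24,0,0,0,-0.182],[1,-0.412,-0.24,0,0,0,-0.182],[1,-0.412,-0.24,0.1,0,0,-0.182],[1,-0.412,-0.24,0.1,0,0,-0.182],[1,-0.412,-0.24,0.1,0,0,-0.182],[1,-0.412,-0.24,0.1,0,0,-0.182]]' 20
python3 - <<'E'
from h import *
go('L',.09)
p=cam('top');p=cam('side');print(p['shot']);f=p['frame'][150:350,200:440];cv2.imwrite('pics/c2.png',cv2.resize(f,None,fx=3,fy=3)[:,:,::-1])
E
```

```text
t: 2.22
tool_pos: [0.5211, 0.1695, 0.1346]
orientation: [-0.263, 3.129, 0.001]
force: [0.5, -0.3, -0.3]
opening: 0.0007
gripper_force: 0.0
L [0.5207 0.1684 0.084 ] shift [ 0.0007 -0.001   0.0306] turn [0.0001 0.0007 0.0006] t 2.225 F [ 0.49 -0.32 -0.3 ] open 0.0006711221626941185 q6 -1.5177597090157366
6
```

View pics/c2.png

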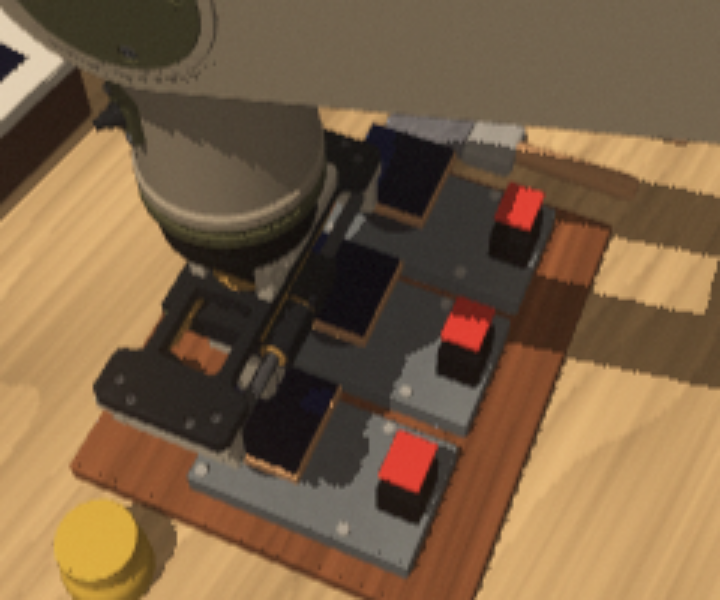

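The shut gripper hangs over the left pad, and all three tags are up. Next I descend in small steps.

```bash
python3 -m handwheel '[[1,0,0,0.033,0,0,0],[1,0,0,0.033,0,0,0],[1,0,0,0.033,0,0,0]]'; python3 -m handwheel '[[1,0,0,0.006,0,0,0],[1,0,0,0.006,0,0,0],[1,0,0,0.006,0,0,0]]';python3 -m handwheel '[[1,0,0,0.004,0,0,0],[1,0,0,0.004,0,0,0],[1,0,0,0.004,0,0,0]]'; python3 -m handwheel '[[1,0,0,0.003,0,0,0],[1,0,0,0.003,0,0,0],[1,0,0,0.003,0,0,0]]'
```

```text
t: 2.7
tool_pos: [0.5213, 0.1689, 0.1014]
orientation: [-0.262, 3.129, 0.0]
force: [0.0, 0.1, 0.3]
opening: 0.0008
gripper_force: 0.0
t: 3.08
tool_pos: [0.5218, 0.169, 0.095]
orientation: [-0.262, 3.128, 0.001]
force: [2.7, 0.8, 4.0]
opening: 0.0006
gripper_force: 2.3
t: 3.45
tool_pos: [0.5218, 0.169, 0.0912]
orientation: [-0.262, 3.128, 0.001]
force: [2.2, -0.1, 9.0]
opening: 0.0004
gripper_force: 4.4
t: 3.82
tool_pos: [0.5219, 0.169, 0.0886]
orientation: [-0.262, 3.128, 0.001]
force: [0.1, 1.2, 11.4]
opening: 0.0005
gripper_force: 5.8
```

Left: 9.4 mm down at 11.4 N, which fits the stiffest. I'll lift and go on to the middle pad.

```bash
python3 -m handwheel '[[1,0,0,-0.045,0,0,0],[1,0,0,-0.045,0,0,0],[1,0,-0.1,-0.045,0,0,0],[1,0,-0.1,-0.045,0,0,0],[1,0,-0.1,-0.045,0,0,0],[1,0,-0.1,-0.013,0,0,0],[1,0,-0.1,-0.013,0,0,0],[1,0,-0.1,-0.013,0,0,0]]'; python3 -c "
from h import *
go('M',.074)"; python3 -m handwheel '[[1,0,0,0.009,0,0,0],[1,0,0,0.009,0,0,0],[1,0,0,0.009,0,0,0]]'; python3 -m handwheel '[[1,0,0,0.004,0,0,0],[1,0,0,0.004,0,0,0],[1,0,0,0.004,0,0,0]]'
```

```text
t: 4.82
tool_pos: [0.5366, 0.0708, 0.0998]
orientation: [0.263, -3.129, -0.0]
force: [0.6, 0.0, 0.9]
opening: 0.0007
gripper_force: 0.0
M [0.5372 0.0698 0.084 ] shift [-0.0004 -0.001   0.0118] turn [ 0.0001 -0.0003  0.0006] t 4.825 F [0.6  0.01 0.9 ] open 0.0007115146953476674 q6 -1.7023760342254024
t: 5.2
tool_pos: [0.5375, 0.0704, 0.0912]
orientation: [-0.262, 3.13, 0.001]
force: [0.2, 2.1, 3.7]
opening: 0.0006
gripper_force: 1.4
t: 5.58
tool_pos: [0.5374, 0.0702, 0.0869]
orientation: [-0.262, 3.13, 0.0]
force: [0.8, 1.7, 3.7]
opening: 0.0002
gripper_force: 1.9
```

Middle: 11.1 mm down at 3.7 N, which fits the softest. The right pad still has to be pressed.

```bash
python3 -m handwheel '[[1,0,0,-0.045,0,0,0],[1,0,0,-0.045,0,0,0],[1,0,-0.1,-0.045,0,0,0],[1,0,-0.1,-0.045,0,0,0],[1,0,-0.1,-0.045,0,0,0],[1,0,-0.1,-0.014,0,0,0],[1,0,-0.1,-0.014,0,0,0],[1,0,-0.1,-0.014,0,0,0]]'; python3 -c "
from h import *
go('R',.074)"; python3 -m handwheel '[[1,0,0,0.009,0,0,0],[1,0,0,0.009,0,0,0],[1,0,0,0.009,0,0,0]]'; python3 -m handwheel '[[1,0,0,0.004,0,0,0],[1,0,0,0.004,0,0,0],[1,0,0,0.004,0,0,0]]'
```

```text
t: 6.58
tool_pos: [0.5534, -0.0279, 0.1008]
orientation: [0.263, -3.13, -0.0]
force: [0.0, 0.4, 0.7]
opening: 0.0006
gripper_force: 0.0
R [ 0.5537 -0.0288  0.084 ] shift [-0.0002 -0.001   0.0128] turn [ 0.0001 -0.0003  0.0005] t 6.575 F [0.03 0.45 0.75] open 0.0005812290764097118 q6 -1.8813928305954923
t: 6.95
tool_pos: [0.5545, -0.0283, 0.0926]
orientation: [-0.262, 3.129, 0.0]
force: [1.3, 2.5, 4.0]
opening: 0.0005
gripper_force: 2.1
t: 7.32
tool_pos: [0.5545, -0.0283, 0.0887]
orientation: [-0.262, 3.129, 0.0]
force: [0.4, 2.7, 5.8]
opening: 0.0011
gripper_force: 3.2
```

Right: 9.3 mm down at 5.8 N, so it is the medium one. The middle is the softest, so I'll go above its tag.

```bash
python3 -m handwheel '[[1,0,0,-0.055,0,0,0],[1,0,0,-0.055,0,0,0],[1,0.09,0.1,-0.055,0,0,0],[1,0.09,0.1,-0.055,0,0,0],[1,0.09,0.1,-0.055,0,0,0],[1,0.09,0.1,-0.055,0,0,0]]'
python3 - <<'E'
from h import *
go('tM',.092)
p=cam('side');f=p['frame'][150:350,240:440];cv2.imwrite('pics/c3.png',cv2.resize(f,None,fx=3,fy=3)[:,:,::-1])
E
```

```text
t: 8.07
tool_pos: [0.4481, 0.0552, 0.1424]
orientation: [-0.264, 3.13, -0.001]
force: [-0.1, -0.0, -0.0]
opening: 0.0006
gripper_force: 0.0
tM [0.4484 0.0549 0.09  ] shift [-0.0003 -0.0003  0.0364] turn [-0.0002  0.0001  0.0007] t 8.075 F [-0.12 -0.01 -0.05] open 0.0005914064037197303 q6 -1.7295439525971994
```

View pics/c3.png

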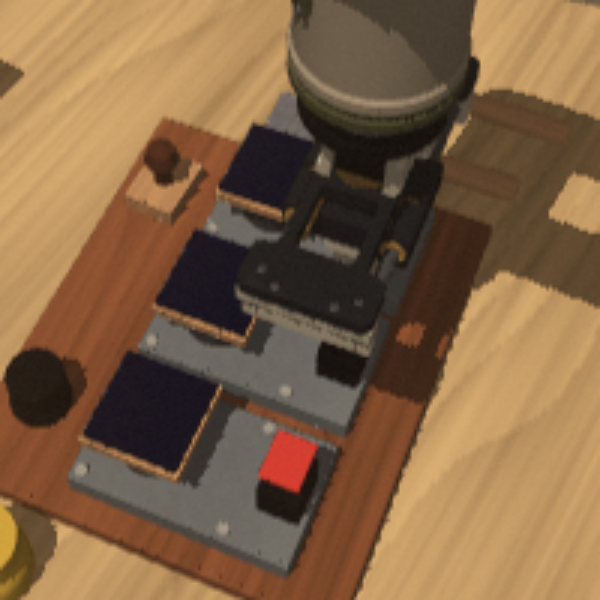

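The gripper is over the middle tag and the left tag is up. I press until the force climbs at the hard stop.

```bash
python3 -m handwheel '[[1,0,0,0.036,0,0,0],[1,0,0,0.036,0,0,0],[1,0,0,0.043,0,0,0],[1,0,0,0.043,0,0,0]]'; python3 -m handwheel '[[1,0,0,0.006,0,0,0],[1,0,0,0.006,0,0,0],[1,0,0,0.006,0,0,0]]'; python3 -m handwheel '[[1,0,0,0.002,0,0,0],[1,0,0,0.002,0,0,0],[1,0,0,0.002,0,0,0]]'
```

```text
t: 8.62
tool_pos: [0.449, 0.0548, 0.1001]
orientation: [-0.261, 3.13, -0.0]
force: [-0.6, 0.2, -0.1]
opening: -0.0
gripper_force: 0.0
t: 9.0
tool_pos: [0.4483, 0.0552, 0.0937]
orientation: [-0.262, 3.131, 0.0]
force: [0.4, 0.5, 0.1]
opening: 0.0007
gripper_force: 0.2
t: 9.38
tool_pos: [0.4484, 0.0552, 0.0922]
orientation: [-0.262, 3.131, 0.0]
force: [-4.3, -1.1, 7.4]
opening: 0.0005
gripper_force: 3.7
```

```bash
python3 -m handwheel '[[1,0,0,0.002,0,0,0],[1,0,0,0.002,0,0,0],[1,0,0,0.002,0,0,0]]'; python3 -m handwheel '[[1,0,0,0.001,0,0,0],[1,0,0,0.001,0,0,0]]'; python3 -m handwheel '[[1,0,0,-0.06,0,0,0],[1,0,0,-0.06,0,0,0],[1,0,0,-0.16,0,0,0],[1,0.08,0,-0.16,0,0,0],[1,0.08,0.25,-0.16,0,0,0],[1,0.08,0.25,-0.16,0,0,0],[1,0.08,0.25,-0.16,0,0,0],[1,0.08,0.25,-0.16,0,0,0],[1,0.08,0.25,-0.16,0,0,0],[1,0.08,0.25,-0.16,0,0,0]]'
python3 - <<'E'
from h import *
p=cam('side');f=p['frame'][150:350,240:440];cv2.imwrite('pics/c4.png',cv2.resize(f,None,fx=3,fy=3)[:,:,::-1])
E
```

```text
t: 9.75
tool_pos: [0.4485, 0.0552, 0.092]
orientation: [-0.262, 3.131, -0.0]
force: [-12.8, -0.1, 25.7]
opening: 0.0005
gripper_force: 13.0
t: 10.0
tool_pos: [0.4486, 0.0552, 0.0919]
orientation: [-0.263, 3.131, -0.0]
force: [-18.6, -0.1, 35.4]
opening: 0.0004
gripper_force: 17.6
t: 11.25
tool_pos: [0.3275, 0.2881, 0.2477]
orientation: [0.264, -3.129, 0.002]
force: [0.7, -1.3, -0.7]
opening: 0.0005
gripper_force: 0.0
```

View pics/c4.png

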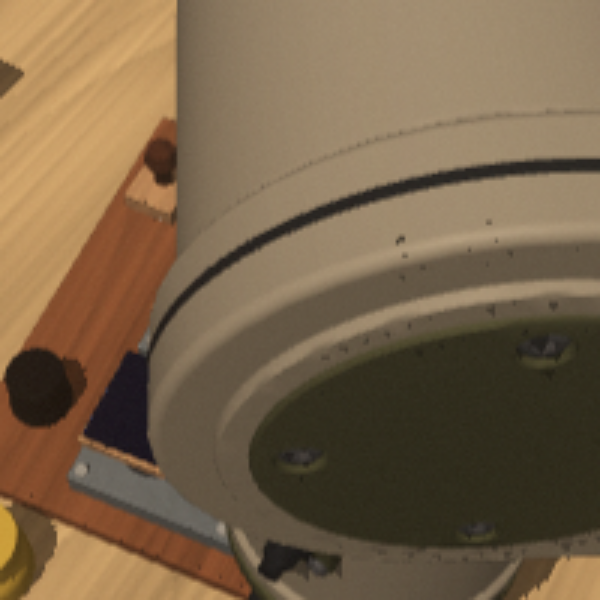

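The hard stop was met at 35 N with the tip at 78 mm. The arm now hides the tags from the side camera, so I'll move it further off and look again.

```bash
python3 -m handwheel '[[1,0,0.25,-0.05,0,0,0],[1,0,0.25,-0.05,0,0,0],[1,0,0.25,-0.05,0,0,0],[1,0,0.25,-0.05,0,0,0],[1,0,0.25,-0.05,0,0,0],[1,0,0.25,-0.05,0,0,0]]'
python3 - <<'E'
from h import *
p=cam('top');q=cam('side');a=p['frame'][140:300,180:380];b=q['frame'][170:370,200:450]
cv2.imwrite('pics/c5.png',np.hstack([cv2.resize(a,(400,320)),cv2.resize(b,(400,320))])[:,:,::-1])
E
```

```text
t: 12.05
tool_pos: [0.2877, 0.5336, 0.298]
orientation: [0.259, -3.131, 0.002]
force: [0.1, -0.3, 0.5]
opening: 0.0005
gripper_force: 0.0
```

View pics/c5.png

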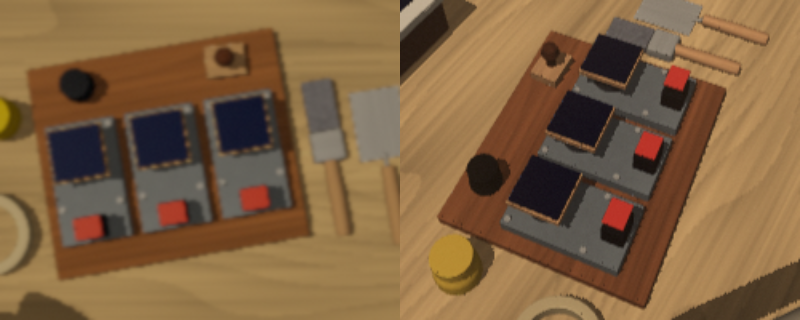

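The middle tag at (648,148) sits low on its housing. The left and right tags are up, all three pads have sprung back, and nothing else has moved.

```bash
python3 -c "
from plant import robot
print(robot.close_job())"
```

```text
the job is handed in; nothing more can be done
None
```

I pressed the left, middle and right pads in that order; the middle was softest, so I pushed its tag down to its hard stop, left the other two up, moved clear and handed the job in at about 12 s.

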